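Throw the string winder's feed lever into the pegged notch

ROBOT

A 6-joint arm with a two-finger parallel gripper is mounted at the origin on the work surface. World frame = base frame: x ahead of the robot, y to its left, z up, the work surface at z = 0. Lengths are in mm, angles in rad, forces in N, time in s.
With the tool pointing down it reaches from about 325 to 925 mm from the base axis. Payload 3.1 kg.
Tool frame: the origin (TCP) lies at the very end of the fingers, on their centre line; the grasp point (between the pads) lies 19 mm behind it; z points along the fingers, y is the line along which they close (so a half turn about z gives the same grasp; the last joint's range is limited). The gripper opens to 85 mm and grips with 20 to 120 N. Pads are 22 mm wide; open, the fingers measure 114 mm over their backs; the gripper's body (76 mm by 85 mm) begins 54 mm behind the grasp point. The pads swing forward as they close: fully open they stand 13 mm farther back than shut.
Start: joints at [1.23, 0.217, 1.613, -0, 1.311, -0.112], TCP at [141.736, 608.728, 231.3] pointing down, gripper open.
Joint ranges: [-2.75, 2.75], [-0.78, 2.1], [0.31, 2.55], [-1.13, 4.27], [0.13, 2.63], [-2.58, 2.58]. Speed limits (rad/s): [2.79, 2.79, 3.14, 3.14, 3.14, 3.14].

INTERFACE

Orientations are given as a unit quaternion [w, x, y, z].
In Python, from bench import manip gives the robot as it stands.
- The arm moves only by the tool servo_tool, never from a script. Its arguments are lists of equal length, an entry for each row: "rot": the turn, a rotation vector about the tool's x, y, z in rad, a list of three; "slide": the shift along the tool's x, y, z in mm, a list of three; "hand": the opening, from -1 (shut) to 1 (fully open). A call has 1 to 12 rows; each row is the pose to reach, as a shift and turn from the pose commanded when the call began, along the tool's axes at that moment; what a row does not reach only later rows make up. A row lasts 1/10 s, in which the tool goes at most 50 mm and 8.59 degrees, less where a joint would pass 70% of its speed; a pose out of reach is approached as far as the arm can. A call with a gripper value outside its range is refused whole. The fingers move at their own pace and stop on an object; "grip_force" is the grip in N (left out, the last holds). Time passes only in rows, so rows that repeat a pose let the fingers close. It gives the time, the measured TCP pose, the force, the opening and the grip force at its end, in the units of the state.
- manip.get_obs(): the state, without advancing time (a new reading comes with each control period).
- manip.grab_frame(name): name is "side" or "top" or "wrist"; returns a dict with "pixels" (400x640x3 uint8, red, green, blue), "K" (3x3 intrinsics, pixels), "distortion" ([k1, k2, p1, p2, k3] as OpenCV has them; the pictures are not rectified), "eye" and "rotation" of the camera in the world. Camera axes: x right, y down, z forward; pixel columns grow to the right and rows downward; lengths in mm; the calibration is good to about 2 mm. A picture is of the moment at which its call begins. There is no depth.
- manip.hand_in(): hands the job in; it is judged then, once.
The state is a dict: "clock": time; "qpos": joint angles; "joint_velocities": joint speeds; "joint_torque": joint torques, N m; "tcp_pos": TCP position; "tcp_rot": TCP orientation; "contact_force": force on the tool from outside, world axes, zero at the start; "moment": the same for the moment, N m; "grip_width": finger opening in mm; "grasp_force": force on a finger pad.
Only numpy, scipy, OpenCV 4.12 (cv2) and the standard library are available. Lean on these libraries where they do the work, as an engineer would, in place of code of your own. Each camera call takes 0.05 s, during which the arm holds its last target. There are 200 camera calls.

TASK

The string winder is set for its next piano string by its feed lever, the longer lever with the upright round knob on the bigger green machine. Swing it out of neutral into the notch where the little wooden peg stands, so that the lever points at the peg, and let go; leave the short cross-bar lever of the spool brake next to it as it is.

Things in the scene. Friction and masses are not known exactly. Their poses are not given: they have to be found in the camera images.
- winder: Fixed string winder: green box 230 mm wide, flat top 94 mm above the bench, grey motor at its back, notched steel rim on top. Origin on the bench right below the feed lever's pivot (vertical axis); its -x axis points to the box's front. Four notches at -39, -13 (neutral), +13, +39 degrees from its -x axis (plus: counterclockwise from above); end stops 3.5 degrees beyond.
- feed_knob (a point): On the axis of the feed lever's upright black round knob, 24 mm across, straight from 132 to 164 mm above the bench, top at 169 mm; this point at 149 mm. It runs level on a 125 mm circle about the pivot, on a 12 mm steel arm (top at 120 mm). Starts in neutral. A spring detent holds it in each notch: about 5 N at the knob takes it over the humps halfway; let go within 9 degrees, it is drawn in.
- peg: Light wooden peg, 14 mm across, 20 mm tall, upright and fixed in the winder's top, 150 mm from the pivot (25 mm outside the knob's circle), in line with the wanted notch, which is any of the three other than neutral. Origin at its foot, 94 mm above the bench; top at 114 mm. The other notches have only flat steel plugs 3 mm tall.
- brake_grip (a point): Leave alone: middle of the level cross-bar grip (58 mm long, 14 mm thick, 140 mm above the bench) of the spool brake's short lever, 75 mm from its pivot, on the smaller green box (130 mm wide) with the copper wire spool, on the other side of the bench from the winder.

How it is judged (in metres and radians):
At the end, for the whole second after the job is handed in: The feed lever rests released in the notch at the wooden peg: the knob's axis is within 31 mm of the peg's axis seen from above (25 mm when exactly in line, so within about 18 mm or 8 degrees along its arc) (horizontal distance between feed_knob and peg below 0.031 m); the robot touches nothing.
It fails at once if the spool brake's lever is moved (its grip by more than 15 mm) (distance of brake_grip from where it was at the start of the episode above 0.015 m).
It also fails if it takes over 40 s, if anything falls off the work surface, if the arm or the gripper's body presses on something with over 40 N, if the wrist force passes 120 N, or if a joint passes its speed limit or range.

## Working session

There is one attempt and no reset: what is moved stays moved. The work goes in short steps, Python scripts to look and compute and a tool call to move; the robot and the scene stay as the last step left them, time stands still between calls to the robot, and variables do not carry over. Pictures are saved under pics/ and viewed, at most 10 in all, crops included, and the job is handed in when it is done.

Besides the shell and the picture viewer there is one more tool, called after "Request:" by a JSON object that holds its "method" and its "body", one argument or row to a line. servo_tool: Moves the arm, as the interface text tells. Its arguments: {"type":"object","properties":{"rot":{"type":"array","items":{"type":"array","items":{"type":"number"}}},"slide":{"type":"array","items":{"type":"array","items":{"type":"number"}}},"hand":{"type":"array","items":{"type":"number"}},"grip_force":{"type":"number"}},"required":["rot","slide","hand"]}

```bash
mkdir -p pics; python3 - <<'E'
from bench import manip
import cv2,pickle
d={}
for n in("top","side"):
    f=manip.grab_frame(n);d[n]=f
    cv2.imwrite(f"pics/{n}0.png",f["pixels"][:,:,::-1]); print(n,f["eye"],f["rotation"],f["K"],f["distortion"])
pickle.dump(d,open("f0.pkl","wb"))
o=manip.get_obs();print(o["tcp_pos"],o["tcp_rot"],o["grip_width"],o["clock"])
E
```

```text
top [ 434.87021109   19.88821469 1009.55358239] [ 0.05065063 -0.70374968  0.70505439 -0.07119841] [[469.12826451   0.         314.92785694]
 [  0.         469.12826451 194.63281143]
 [  0.           0.           1.        ]] [-0.12067493  0.          0.          0.          0.        ]
side [ 254.63812099 -510.06527664  483.51619013] [-0.47671859  0.83107182 -0.2490171   0.14159626] [[389.52266083   0.         320.44594866]
 [  0.         389.52266083 200.84171862]
 [  0.           0.           1.        ]] [-0.09644393  0.          0.          0.          0.        ]
[141.47000038 608.0123139  230.07285545] [-2.54150132e-04  1.14142270e-01  9.93463786e-01 -1.08761260e-03] 85.8033765442225 0.1
```

View pics/top0.png

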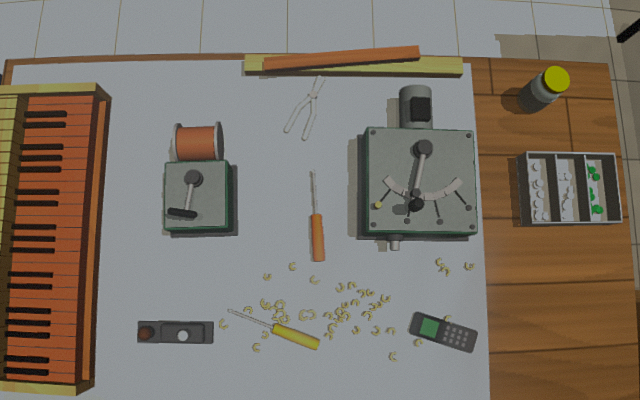

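View pics/side0.png

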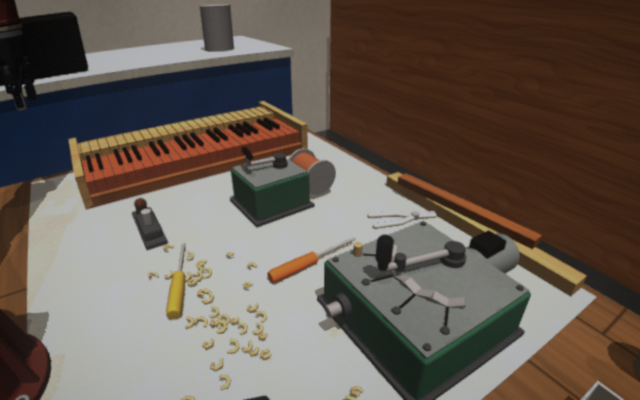

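The top view shows the feed lever pivot near (423,148), the knob near (416,205), and the peg near (378,205), so the wanted notch is -39°. I'll enlarge it to check.

```bash
python3 - <<'E'
import cv2,pickle
d=pickle.load(open("f0.pkl","rb"))
a=d["top"]["pixels"][120:250,350:490,::-1];b=d["side"]["pixels"][220:350,320:460,::-1]
import numpy as np
c=np.hstack([cv2.resize(x,None,fx=2.85,fy=4*.7125,interpolation=cv2.INTER_CUBIC) for x in(a,b)])
print(c.shape);cv2.imwrite("pics/crop.png",c)
E
```

```text
(370, 798, 3)
```

View pics/crop.png

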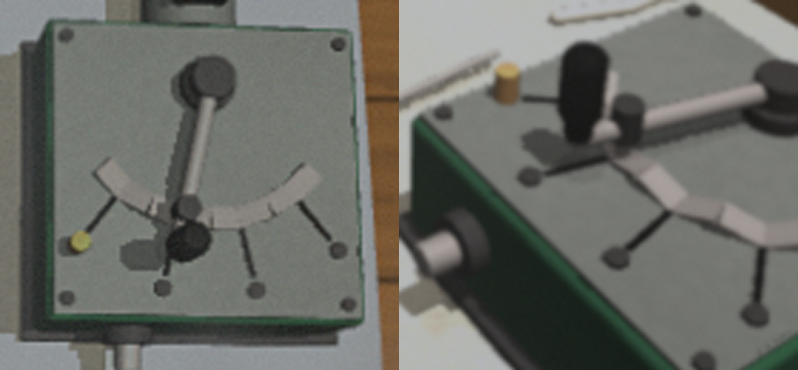

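The crop shows the peg at full-picture (378.4,204.2) in the leftmost notch. The steel plugs are at about (407,221), (440,222) and (469,208), and the knob top is about (419,203).

```bash
cat > h.py <<'E'
import numpy as np,cv2
from scipy.spatial.transform import Rotation as R
def ray(f,uv,z):
    u=cv2.undistortPoints(np.array([[uv]],float),f["K"],np.array(f["distortion"]))[0,0]
    q=f["rotation"];d=R.from_quat([q[1],q[2],q[3],q[0]]).apply([*u,1]);e=np.array(f["eye"])
    return e+d*(z-e[2])/d[2]
E
python3 - <<'E'
import pickle,numpy as np
from h import *
from scipy.optimize import least_squares
d=pickle.load(open("f0.pkl","rb"))
t=lambda x,y,z:ray(d["top"],(350+x/2.85,120+y/2.85),z)
s=lambda x,y,z:ray(d["side"],(320+(x-399)/2.85,220+y/2.85),z)
P=[t(81,240,114),t(163,288,97),t(256,290,97),t(338,250,97)]
S=[s(507,69,114),s(529,176,97),s(616,257,97),s(755,314,97)]
print(np.round(P,1),np.round(S,1))
a=np.radians([-39,-13,13,39])
def pt(p,a,r): return np.c_[p[0]-r*np.cos(a+p[2]),p[1]-r*np.sin(a+p[2])]
for Q in(P,S,None):
    Q=(np.array(P)+S)/2 if Q is None else np.array(Q)
    r=least_squares(lambda p:(pt(p,a,150)-Q[:,:2]).ravel(),[550,-200,0]);print(r.x,r.cost)
    print(pt(r.x,a[:2],125))
print("knob",t(197,238,169),s(585,52,169),"hub",t(212,78,125))
from bench import manip
E
```

```text
[[ 572.1 -130.   114. ]
 [ 541.  -189.4   97. ]
 [ 539.3 -255.4   97. ]
 [ 567.4 -316.3   97. ]] [[ 575.2 -128.2  114. ]
 [ 543.2 -188.9   97. ]
 [ 541.8 -255.6   97. ]
 [ 569.7 -316.7   97. ]]
[ 6.86298791e+02 -2.26080268e+02 -2.54144811e-02] 2.0479336789703435
[[ 591.18593289 -144.97204312]
 [ 565.25641485 -194.87541122]]
[ 6.88795338e+02 -2.25982093e+02 -2.75214444e-02] 0.550382909355267
[[ 593.85358215 -144.67364893]
 [ 567.81897719 -194.52227376]]
[ 6.87547116e+02 -2.26031989e+02 -2.64741037e-02] 0.8715562938634579
[[ 592.520255   -144.82302575]
 [ 566.5378728  -194.69889033]]
knob [ 564.9579662  -196.32414717  169.        ] [ 567.34249398 -195.18138762  169.        ] hub [ 684.1221241  -223.34573195  125.        ]
```

Request:
{"method": "servo_tool", "body": {
  "rot": [
    [0,0,0.12],
    [0,0,0.25],
    [0,0,0.25],
    [0,0,0.25],
    [0,0,0.25],
    [0,0,0.25],
    [0,0,0.25],
    [0,0,0.25],
    [0,0,0.25],
    [0,0,0.25],
    [0,0,0.25],
    [0,0,0.25]
  ],
  "slide": [
    [-30,-35,0],
    [-60,-70,0],
    [-90,-104,0],
    [-120,-138,0],
    [-150,-172,0],
    [-180,-206,0],
    [-210,-241,0],
    [-240,-275,0],
    [-270,-310,0],
    [-298,-343,0],
    [-298,-343,0],
    [-298,-343,0]
  ],
  "hand": [1,1,1,1,1,1,1,1,1,1,1,1],
  "grip_force": 30
}}

```text
clock: 1.3
tcp_pos: [354.2, 206.4, 231.0]
tcp_rot: [-0.0, 0.239, 0.971, 0.0]
contact_force: [0.4, -0.2, -0.7]
grip_width: 85.6
grasp_force: 0.0
```

Request:
{"method": "servo_tool", "body": {
  "rot": [
    [0,0,0],
    [0,0,0],
    [0,0,0],
    [0,0,0],
    [0,0,0],
    [0,0,0],
    [0,0,0],
    [0,0,0],
    [0,0,0],
    [0,0,0],
    [0,0,0],
    [0,0,0]
  ],
  "slide": [
    [-37,-26,0],
    [-75,-51,0],
    [-112,-77,0],
    [-150,-103,0],
    [-187,-128,0],
    [-225,-154,0],
    [-262,-180,0],
    [-300,-206,0],
    [-337,-231,0],
    [-374,-257,0],
    [-374,-257,0],
    [-374,-257,0]
  ],
  "hand": [1,1,1,1,1,1,1,1,1,1,1,1]
}}

```text
clock: 2.5
tcp_pos: [568.2, -191.9, 230.2]
tcp_rot: [-0.001, 0.237, 0.972, 0.001]
contact_force: [-1.1, 1.0, -1.0]
grip_width: 85.3
grasp_force: 0.0
```

```bash
python3 - <<'E'
from bench import manip
import cv2
f=manip.grab_frame("side");cv2.imwrite("pics/s1.png",f["pixels"][:,:,::-1])
E
```

```text
(no output)
```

View pics/s1.png

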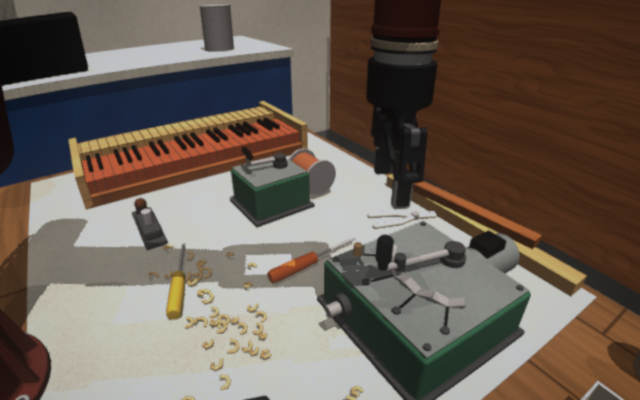

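The gripper hangs above the knob (385,250), with its fingers on either side. Next I lower and close.

Request:
{"method": "servo_tool", "body": {
  "rot": [
    [0,0,0],
    [0,0,0],
    [0,0,0],
    [0,0,0],
    [0,0,0],
    [0,0,0]
  ],
  "slide": [
    [0,-2,20],
    [0,-2,45],
    [0,-2,70],
    [0,-2,94],
    [0,-2,94],
    [0,-2,94]
  ],
  "hand": [1,1,1,1,1,1]
}}

```text
clock: 3.15
tcp_pos: [566.4, -193.2, 137.3]
tcp_rot: [-0.001, 0.236, 0.972, 0.0]
contact_force: [-0.3, 0.1, -0.3]
grip_width: 85.5
grasp_force: 0.0
```

Request:
{"method": "servo_tool", "body": {
  "rot": [
    [0,0,0],
    [0,0,0],
    [0,0,0],
    [0,0,0],
    [0,0,0],
    [0,0,0],
    [0,0,0],
    [0,0,0],
    [0,0,0],
    [0,0,0]
  ],
  "slide": [
    [0,0,0],
    [0,0,0],
    [0,0,0],
    [0,0,0],
    [0,0,0],
    [0,0,0],
    [0,0,0],
    [0,0,0],
    [0,0,0],
    [0,0,0]
  ],
  "hand": [-0.5,-0.5,-0.5,-0.5,-0.5,-0.5,-0.5,-0.5,-0.5,-0.5],
  "grip_force": 25
}}

```text
clock: 4.15
tcp_pos: [567.5, -194.8, 138.3]
tcp_rot: [0.001, 0.237, 0.971, 0.0]
contact_force: [0.3, 4.0, 5.4]
grip_width: 23.2
grasp_force: 24.9
```

Request:
{"method": "servo_tool", "body": {
  "rot": [
    [0,0,0],
    [0,0,0],
    [0,0,0],
    [0,0,0],
    [0,0,0],
    [0,0,0],
    [0,0,0],
    [0,0,0],
    [0,0,0],
    [0,0,0],
    [0,0,0],
    [0,0,0]
  ],
  "slide": [
    [1,6,0],
    [2,12,0],
    [2.5,18,0],
    [3,24,0],
    [3,30,0],
    [3,36,0],
    [2.5,42,0],
    [1.5,48,0],
    [1,53,0],
    [0,56.5,0],
    [0,56.5,0],
    [0,56.5,0]
  ],
  "hand": [-0.5,-0.5,-0.5,-0.5,-0.5,-0.5,-0.5,-0.5,-0.5,-0.5,-0.5,-0.5]
}}

```text
clock: 5.35
tcp_pos: [593.2, -145.3, 137.7]
tcp_rot: [0.0, 0.237, 0.971, -0.0]
contact_force: [-0.4, 0.2, 5.5]
grip_width: 23.7
grasp_force: 25.4
```

The knob is on target and the side force is near zero. I'll release and lift straight up.

Request:
{"method": "servo_tool", "body": {
  "rot": [
    [0,0,0],
    [0,0,0],
    [0,0,0],
    [0,0,0],
    [0,0,0],
    [0,0,0],
    [0,0,0],
    [0,0,0]
  ],
  "slide": [
    [0,0,0],
    [0,0,0],
    [0,0,0],
    [0,0,0],
    [0,0,0],
    [0,0,0],
    [0,0,0],
    [0,0,0]
  ],
  "hand": [1,1,1,1,1,1,1,1]
}}

```text
clock: 6.15
tcp_pos: [592.8, -144.9, 137.3]
tcp_rot: [0.0, 0.237, 0.971, -0.0]
contact_force: [-0.4, 0.1, 0.2]
grip_width: 85.2
grasp_force: 0.0
```

Request:
{"method": "servo_tool", "body": {
  "rot": [
    [0,0,0],
    [0,0,0],
    [0,0,0],
    [0,0,0],
    [0,0,0],
    [0,0,0],
    [0,0,0],
    [0,0,0]
  ],
  "slide": [
    [0,0,-15],
    [0,0,-40],
    [0,0,-70],
    [0,0,-100],
    [0,0,-130],
    [0,0,-130],
    [0,0,-130],
    [0,0,-130]
  ],
  "hand": [1,1,1,1,1,1,1,1]
}}

```text
clock: 6.95
tcp_pos: [592.1, -144.7, 266.3]
tcp_rot: [-0.001, 0.237, 0.971, 0.0]
contact_force: [-0.4, 0.4, -0.7]
grip_width: 85.4
grasp_force: 0.0
```

```bash
python3 - <<'E'
from bench import manip
import cv2
f=manip.grab_frame("side");cv2.imwrite("pics/s2.png",cv2.resize(f["pixels"][190:350,300:500,::-1],None,fx=3,fy=3,interpolation=2))
E
```

```text
(no output)
```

View pics/s2.png

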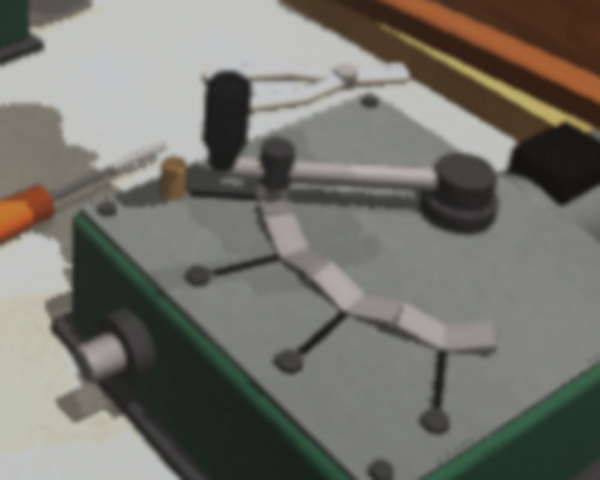

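In the crop, the knob (227,120) stands next to the peg (173,178), and the lever lies along the peg's line. The gripper is clear.

```bash
python3 -c "
from bench import manip
print(manip.hand_in())"
```

```text
the job is handed in; nothing more can be done
None
```

The feed lever is released in the notch at the wooden peg (-39°), the spool brake was never approached, and the job was handed in at about 7 s of the 40 s; the hand-in returned no verdict.

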